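Hang the backdrop and hold the tying vise's jaws open by its cam lever

ROBOT

A 7-joint arm with a two-finger parallel gripper is mounted at the origin on the work surface. World frame = base frame: x ahead of the robot, y to its left, z up, the work surface at z = 0. Lengths are in m, angles in rad, forces in N, time in s.
With the tool pointing down it reaches from about 0.4 to 0.875 m from the base axis. Payload 19.3 kg.
Tool frame: the origin (TCP) lies where the fingers leave the gripper's body, on its centre line; the fingertips stand 73 mm ahead of it and the grasp point (between the pads) lies 54 mm ahead of it; z points along the fingers, y is the line along which they close (so a half turn about z gives the same grasp; the last joint's range is limited). The gripper opens to 85 mm and grips with 20 to 120 N. Pads are 22 mm wide; open, the fingers measure 114 mm over their backs; the gripper's body (76 mm by 85 mm) begins 54 mm behind the grasp point. The pads swing forward as they close: fully open they stand 13 mm farther back than shut.
Start: joints at [1.24, 0.521, -0.036, 1.599, 0.021, 1.021, -0.113], TCP at [0.161, -0.604, 0.304] pointing down, gripper open.
Joint ranges: [-2.91, 2.91], [-0.3, 2.13], [-1.5, 1.42], [0.17, 2.43], [-1.26, 4.41], [0.16, 1.93], [-2.52, 2.52]. Speed limits (rad/s): [1.89, 1.89, 2.39, 2.39, 3.01, 3.01, 3.01].

INTERFACE

Orientations are given as a 3x3 rotation matrix whose columns are the frame's x, y, z axes.
In Python, from station import readout, imaging, order gives the robot as it stands. The module is installed in compiled form; this text tells all that it offers.
- The arm moves only by the tool apply_moves, never from a script. Its argument "targets" is a list of rows, each a list of 3 entries, a list of its own where there are three numbers: the turn, a rotation vector about the world's x, y, z in degrees, then the shift along the world's x, y, z in cm, then the closure, from 0 (fully open) to 1 (shut). In form: [[[rx, ry, rz], [x, y, z], claw], ...]. A call has 1 to 10 rows; each row shifts and turns the commanded pose from where the row before left it; what a row does not reach is not made up. A row lasts 1/10 s, in which the tool goes at most 50 mm and 8.59 degrees, less where a joint would pass 70% of its speed; a pose out of reach is approached as far as the arm can. A call is refused whole if a number of a shift passes 5 or a number of a turn 8.59, either way. A call with a gripper value outside its range is refused whole. The fingers move at their own pace and stop on an object; the grip force is fixed at half the most. Time passes only in rows, so rows that do not move let the fingers close. It gives the time, the measured TCP pose, the force, the opening and the grip force at its end, in the units of the state.
- readout.get_obs(): the state, without advancing time (a new reading comes with each control period).
- imaging.grab_frame(name): name is "scene" or "top"; returns a dict with "pixels" (400x640x3 uint8, blue, green, red), "intrinsics" (3x3 intrinsics, pixels), "R" (3x3) and "t" (3): a world point X has camera coordinates R X + t. Camera axes: x right, y down, z forward; pixel columns grow to the right and rows downward; lengths in m; the calibration is good to about 2 mm. A picture is of the moment at which its call begins. There is no depth.
- order.close_job(): hands the job in; it is judged then, once.
The state is a dict: "t": time; "qpos": joint angles; "dq": joint speeds; "joint_torque": joint torques, N m; "tool_pos": TCP position; "orientation": TCP orientation; "wrist_force": force on the tool from outside, world axes, zero at the start; "torque": the same for the moment, N m; "width": finger opening in m; "gripper_force": force on a finger pad.
Only numpy, scipy, OpenCV 4.12 (cv2) and the standard library are available. Lean on these libraries where they do the work, as an engineer would, in place of code of your own. Each camera call takes 0.05 s, during which the arm holds its last target. There are 200 camera calls.

TASK

Get the fly-tying vise ready for its next hook: first hang the folded backdrop astride the bar behind the jaws, centred behind them with its pale side towards the robot's side (where the tyer sits), and let go of it. Then swing the vise's red-knobbed cam lever up to its highest lift, standing straight up with the jaws at their widest, and finish while still holding it there with the gripper, because its spring shuts the jaws as soon as it is let go. Leave everything else on the bench where it is.

Things in the scene. Friction and masses are not known exactly. Their poses are not given: they have to be found in the camera images.
- vise: Pedestal tying vise, fixed: white base plate 110 x 160 x 14 mm, stem, and a 22 mm thick aluminium barrel lying level along the vise's y axis, centre line 160 mm above the bench. Dark jaws at its -y end (robot's right), cam lever at its +y end. Origin: under the stem, at the underside of the base plate; x points roughly away from the robot, z up.
- cam_lever (a joint): Angle (rad) of the cam lever, a steel rod with a red cross knob, hinged across the rear (+y) end of the barrel. 0 = level, straight back in line with the barrel (at rest on a stop); 1.57 = straight up: highest lift, jaws widest. Past that the lift falls off; stop at 2.1. A spring returns it to 0: about 2 N at the knob to start it, 4 N at 1.57.
- lever_knob (a point): Centre of the lever's red cross knob: a cylinder 18 mm thick, 26 mm long, lying along the pivot's direction (vise's x), 85 mm from the pivot; it revolves freely on the lever's end, so it can be gripped by its two flat ends from above all the way up. Rod 8 mm thick. At rest at (0, 201, 160) mm in the vise's frame; 245 mm above the bench with the lever straight up.
- lever_pivot (a point): Middle of the cam lever's pivot, 160 mm above the bench; its axis runs along the vise's x. The lever swings in the upright plane through the barrel, from the vise's +y up to +z.
- jaw_upper (a joint): Opening angle of the upper jaw (rad): 0 closed, 0.10 at the widest (the lower jaw opens alike). Driven only by the cam lever: close to 0.10 times the sine of the lever's angle.
- jaw_tip (a point): Tip of the closed jaws, 160 mm above the bench, at (0, -129, 160) mm in the vise's frame.
- backdrop_bar: Steel bar behind the jaws, 10 mm thick, level, centre line 200 mm above the bench, parallel to the barrel and 90 mm beyond it, on an arm from the stem. Origin: on the centre line, where the middle of the backdrop belongs; axes as the vise's, y along the bar. It runs from y = +115 mm (corner with its post) to -85 mm (free end, 15 mm black ball).
- backdrop_spine (a point): Loose backdrop, about 80 to 150 g, 90 mm tall, 120 mm long (its y), standing like a tent. Spine: 24 mm wide outside, 16 inside, 34 tall, under a 4 mm bridge; two leaves spread to 56 mm at the foot. -x half pale cream, +x half dark green. Point: mid-spine, 76 mm above the feet, 14 below the top. Grip across x from above. Hung with the bridge on the bar, it lies 5 mm below the bar's centre line.
- pale_leaf (a point): Middle of the backdrop's pale cream leaf, 20 mm to the -x side of its fold and 28 mm above its feet. It must face the robot's side when hung.
- drink_can: Pink drinks can, 53 mm in diameter, 150 mm tall; origin under its centre. Bystander: leave alone.
- phone: Black phone lying flat, 72 x 148 x 9 mm; origin under its centre. Bystander: leave alone.
- fly_box: Clear fly box with its lid standing open, 75 x 115 mm, 70 mm tall to the lid's edge; origin under its centre. Bystander: leave alone.
- cement: Amber jar of head cement, 34 mm in diameter, 58 mm tall; origin under its centre. Bystander: leave alone.
- stacker: Brass hair stacker, 34 mm in diameter, 70 mm tall; origin under its centre. Bystander: leave alone.
- spool_a: Spool of red thread standing up, 25 mm in diameter, 29 mm tall; origin under its centre. Bystander: leave alone.
- spool_b: Spool of green thread standing up, 25 mm in diameter, 29 mm tall; origin under its centre. Bystander: leave alone.
- bobbin: Bobbin holder lying down, about 115 mm long, 35 mm wide, 25 mm tall; origin under its spool, tube to its +x. Bystander: leave alone.

How it is judged:
By the outcome, as a careful person would: the job done as asked, in the order asked, and still so for the second after the job is handed in, while the arm keeps its last pose, push and grip.
It also fails if it takes over 51 s, if anything falls off the work surface, if the arm or the gripper's body presses on something with over 40 N, if the wrist force passes 120 N, or if a joint passes its speed limit or range.

## Working session

There is one attempt and no reset: what is moved stays moved. The work goes in short steps, Python scripts to look and compute and a tool call to move; the robot and the scene stay as the last step left them, time stands still between calls to the robot, and variables do not carry over. Pictures are saved under pics/ and viewed, at most 10 in all, crops included, and the job is handed in when it is done.

Besides the shell and the picture viewer there is one more tool, called after "Request:" as a command line: name --argument value ..., lists and objects as JSON in quotes. apply_moves: Moves the arm, as the interface text tells. Its arguments: {"type":"object","properties":{"targets":{"type":"array"}},"required":["targets"]}

```bash
mkdir -p pics
python3 - <<'E'
from station import readout, imaging
import cv2,pickle,numpy as np
o=readout.get_obs()
print({k:np.round(v,3).tolist() for k,v in o.items()})
for n in("scene","top"):
    f=imaging.grab_frame(n); pickle.dump(f,open(n+"0.pkl","wb")); cv2.imwrite(f"pics/{n}0.png",f["pixels"])
    print(n,np.round(f["intrinsics"],1).tolist(),np.round(f["R"],3).tolist(),np.round(f["t"],3).tolist(),np.round(-f["R"].T@f["t"],3))
E
```

```text
{'t': 0.0, 'qpos': [1.24, 0.522, -0.036, 1.6, 0.021, 1.021, -0.113], 'dq': [0.001, -0.0, -0.001, 0.001, -0.001, -0.001, -0.001], 'joint_torque': [-0.0, -92.71, 1.98, -36.994, 0.018, 0.008, 0.0], 'tool_pos': [0.161, -0.604, 0.303], 'orientation': [[0.966, 0.258, -0.0], [0.258, -0.966, 0.001], [-0.0, -0.001, -1.0]], 'wrist_force': [0.068, -0.17, -0.465], 'torque': [0.062, -0.043, 0.058], 'gripper_force': 0.0, 'width': 0.085}
scene [[473.7, 0.0, 320.6], [0.0, 473.7, 199.7], [0.0, 0.0, 1.0]] [[0.797, 0.604, 0.012], [0.51, -0.663, -0.548], [-0.323, 0.443, -0.836]] [-0.462, -0.183, 1.501] [ 0.946 -0.507  1.161]
top [[492.7, 0.0, 318.4], [0.0, 492.7, 205.4], [0.0, 0.0, 1.0]] [[-0.006, -1.0, -0.001], [-0.997, 0.006, -0.081], [0.081, 0.001, -0.997]] [0.032, 0.56, 1.494] [0.436 0.028 1.535]
```

View pics/scene0.png

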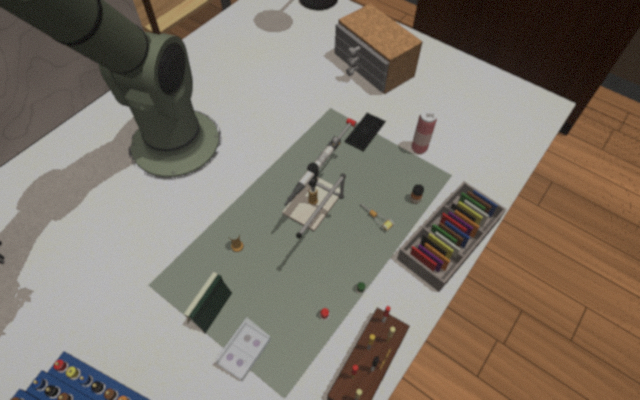

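View pics/top0.png

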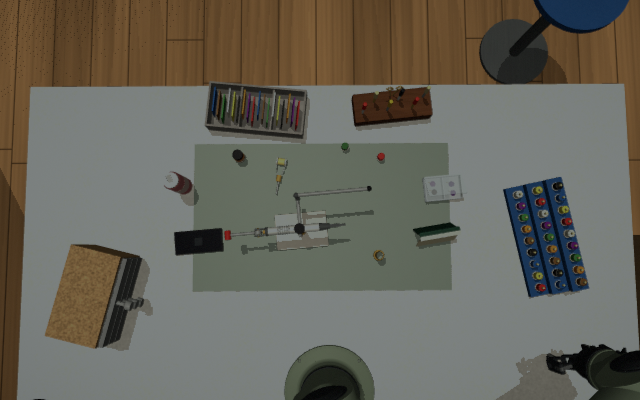

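The scene view shows the red knob at (350,122), the bar's ball at (299,236), and the backdrop at (208,302) with its pale face towards the robot. In the top view the knob is at (228,235), the bar runs (297,195)-(369,188) and the backdrop is near (437,231). Next I'll zoom in for precise points.

Run:
```python
import cv2,pickle,numpy as np
S=pickle.load(open("scene0.pkl","rb"))["pixels"];T=pickle.load(open("top0.pkl","rb"))["pixels"]
def crop(I,x,y,w,h,k): return cv2.resize(I[y:y+h,x:x+w],None,fx=k,fy=k,interpolation=cv2.INTER_CUBIC)
a=crop(T,400,210,80,50,5);b=crop(S,170,260,80,80,5)   # 400x250, 400x400
c=crop(T,215,175,160,70,5)
d=crop(S,260,110,100,135,4)
A=np.zeros((400,800,3),np.uint8);A[:250,:400]=a;A[:,400:]=b
cv2.imwrite("pics/bd.png",A)
B=np.zeros((350,800,3),np.uint8);B[:]=c;cv2.imwrite("pics/vt.png",B)
cv2.imwrite("pics/vs.png",d)
for n,I in(("S",S),("T",T)):
    h=cv2.cvtColor(I,cv2.COLOR_BGR2HSV)
    m=(((h[...,0]<8)|(h[...,0]>172))&(h[...,1]>150)&(h[...,2]>70)).astype(np.uint8)
    k,_,st,ce=cv2.connectedComponentsWithStats(m)
    print(n,[(st[i].tolist(),np.round(ce[i],1).tolist()) for i in range(1,k) if st[i,4]>12])
```

```text
S [([347, 119, 8, 6, 25], [350.6, 121.5]), ([443, 213, 24, 18, 108], [454.6, 222.0]), ([413, 247, 24, 19, 110], [425.0, 256.5]), ([321, 309, 7, 8, 42], [324.3, 312.1]), ([54, 360, 9, 9, 40], [58.4, 364.3]), ([352, 364, 7, 11, 52], [354.8, 368.3])]
T [([251, 97, 4, 24, 35], [252.7, 109.1]), ([415, 97, 5, 4, 16], [417.0, 98.5]), ([296, 101, 4, 24, 40], [297.4, 113.4]), ([363, 102, 4, 4, 14], [364.7, 103.5]), ([377, 153, 7, 7, 36], [380.6, 155.9]), ([539, 198, 7, 7, 32], [541.4, 201.1]), ([565, 218, 7, 7, 34], [567.7, 220.9]), ([225, 231, 6, 9, 48], [227.2, 235.1]), ([539, 284, 7, 7, 32], [541.4, 287.1])]
```

View pics/bd.png

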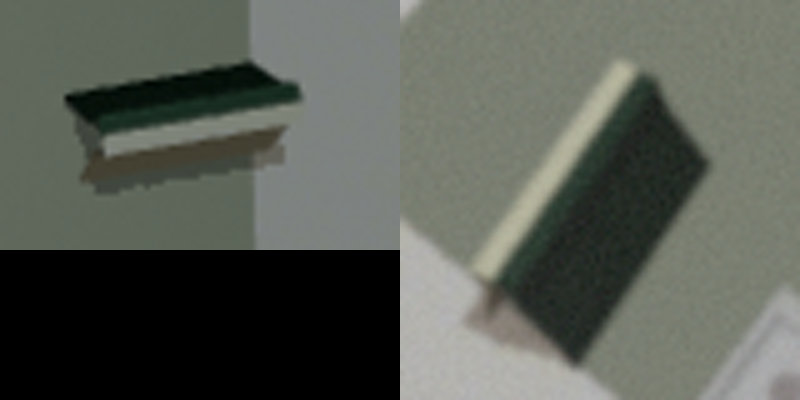

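View pics/vt.png

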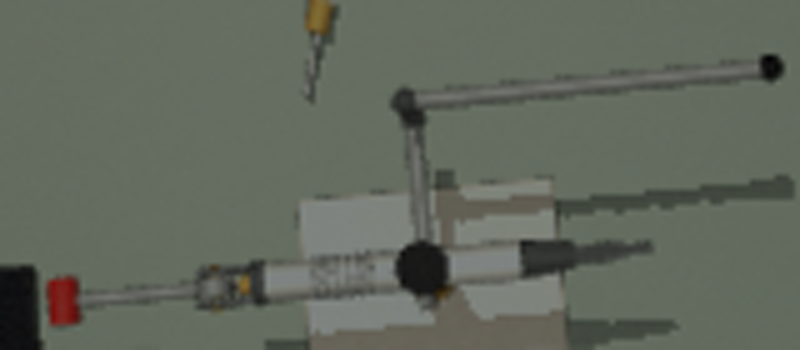

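View pics/vs.png

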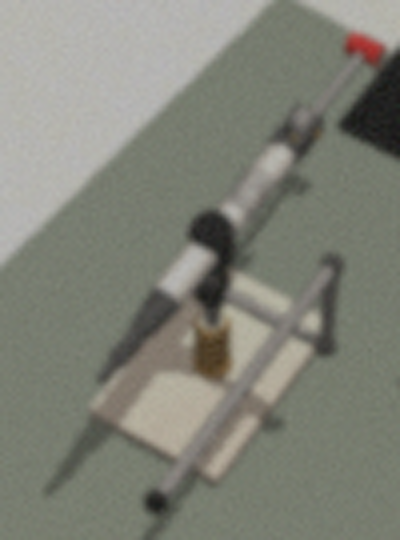

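The backdrop's fold line (cream/green boundary on top) runs, in the crop, from (103,133) to (302,98) in the top view and (497,283) to (641,73) in the scene view. The bar's ball is at (770,67) and its corner at (405,100) in the top crop, and at (155,501) and (332,262) in the scene crop.

```bash
cat > h.py <<'E'
import cv2,pickle,numpy as np
def ray(f,p):
    d=f["R"].T@np.linalg.inv(f["intrinsics"])@np.array([p[0],p[1],1.]); c=-f["R"].T@f["t"]; return c,d
def plane(f,p,z):
    c,d=ray(f,p); return c+d*(z-c[2])/d[2]
def tri(T,S,p,q):
    c1,d1=ray(T,p);c2,d2=ray(S,q)
    s=np.linalg.lstsq(np.c_[d1,-d2],c2-c1,rcond=None)[0]
    a=c1+d1*s[0];b=c2+d2*s[1]; return (a+b)/2,np.linalg.norm(a-b)
def proj(f,X):
    v=f["intrinsics"]@(f["R"]@X+f["t"]); return v[:2]/v[2]
E
python3 - <<'E'
from h import *
T=pickle.load(open("top0.pkl","rb"));S=pickle.load(open("scene0.pkl","rb"))
z=lambda x,y,k,ox,oy:((x+.5)/k-.5+ox,(y+.5)/k-.5+oy)
P={}
for n,p,q,h in [("ball",z(770,67,5,215,175),z(155,501,4,260,110),.2),("corner",z(405,100,5,215,175),z(332,262,4,260,110),.2),
 ("knob",(227.2,235.1),(350.6,121.5),.16),("tip",z(652,246,5,215,175),z(100,380,4,260,110),.16),
 ("bdL",z(103,133,5,400,210),z(97,283,5,170,260),.09),("bdR",z(302,98,5,400,210),z(241,73,5,170,260),.09)]:
    X,e=tri(T,S,p,q); print(n,X.round(4),round(e,4),"planeT",plane(T,p,h).round(4),"planeS",plane(S,q,h).round(4))
E
```

```text
ball [ 0.5925 -0.1079  0.2002] 0.0016 planeT [ 0.592  -0.1085  0.2   ] planeS [ 0.593  -0.1073  0.2   ]
corner [0.5753 0.0909 0.2041] 0.0017 planeT [0.5751 0.0906 0.2   ] planeS [0.5744 0.0941 0.2   ]
knob [0.4675 0.2835 0.1623] 0.0017 planeT [0.467  0.2833 0.16  ] planeS [0.467  0.2859 0.16  ]
tip [ 0.4969 -0.0448  0.1607] 0.0013 planeT [ 0.4965 -0.0453  0.16  ] planeS [ 0.4971 -0.0441  0.16  ]
bdL [ 0.4422 -0.3346 -0.0701] 0.0791 planeT [ 0.4619 -0.2687  0.09  ] planeS [ 0.4856 -0.3841  0.09  ]
bdR [ 0.5015 -0.3205  0.2317] 0.0682 planeT [ 0.4817 -0.3858  0.09  ] planeS [ 0.4649 -0.267   0.09  ]
```

Request:
apply_moves --targets '[[[0,0,8],[3,2.6,0],0],[[0,0,8],[3,2.6,0],0],[[0,0,8],[3,2.6,0],0],[[0,0,8],[3,2.6,0],0],[[0,0,8],[3,2.6,0],0],[[0,0,8],[3,2.6,0],0],[[0,0,8],[3,2.6,0],0],[[0,0,8],[3,2.6,0],0],[[0,0,8],[3,2.6,0],0],[[0,0,8],[3,2.6,0],0]]'

```text
t: 1.1
tool_pos: [0.462, -0.3427, 0.3038]
orientation: [[-0.092, 0.996, -0.0], [0.996, 0.092, 0.0], [0.0, -0.0, -1.0]]
wrist_force: [0.6, -1.5, 0.4]
width: 0.0857
gripper_force: 0.0
```

Request:
apply_moves --targets '[[[0,0,4.4],[1.15,1.65,0],0],[[0,0,0],[0,0,-3],0],[[0,0,0],[0,0,-3],0],[[0,0,0],[0,0,-3],0],[[0,0,0],[0,0,-3],0],[[0,0,0],[0,0,-2],0],[[0,0,0],[0,0,-2],0],[[0,0,0],[0,0,-1],0],[[0,0,0],[0,0,0],0]]'

```text
t: 2.0
tool_pos: [0.4721, -0.327, 0.1328]
orientation: [[-0.162, 0.987, -0.002], [0.987, 0.162, 0.001], [0.002, -0.002, -1.0]]
wrist_force: [0.2, -0.2, 0.4]
width: 0.0856
gripper_force: 0.0
```

Run:
```python
from h import *
from station import imaging
f=imaging.grab_frame("scene");g=imaging.grab_frame("top")
a=cv2.resize(f["pixels"][230:340,150:260],None,fx=3.6,fy=3.6);b=cv2.resize(g["pixels"][180:290,380:490],None,fx=3.6,fy=3.6)
cv2.imwrite("pics/g1.png",np.hstack([a,b]))
```

```text
(no output)
```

View pics/g1.png

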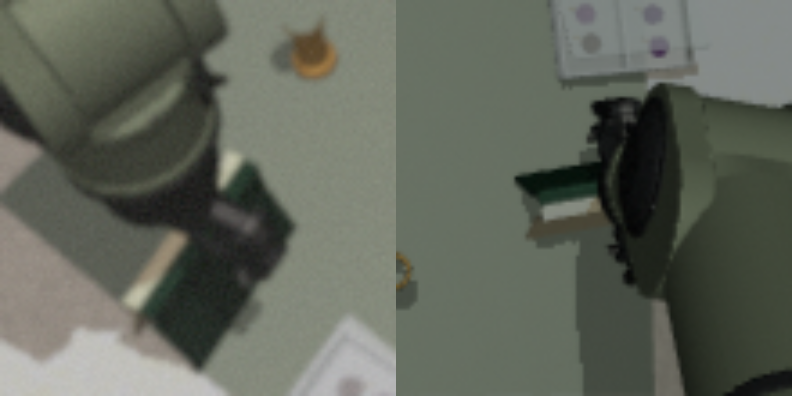

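The fingers straddle the spine near its middle, at about (235,235) in the left crop, and the backdrop hasn't moved. I'll close the gripper.

Request:
apply_moves --targets '[[[0,0,0],[0,0,0],1],[[0,0,0],[0,0,0],1],[[0,0,0],[0,0,0],1],[[0,0,0],[0,0,0],1],[[0,0,0],[0,0,0],1],[[0,0,0],[0,0,0],1],[[0,0,0],[0,0,0],1],[[0,0,0],[0,0,0],1]]'

```text
t: 2.9
tool_pos: [0.4727, -0.3275, 0.1341]
orientation: [[-0.162, 0.987, 0.0], [0.987, 0.162, -0.0], [-0.0, 0.0, -1.0]]
wrist_force: [-1.4, -0.4, 5.5]
width: 0.0229
gripper_force: 60.8
```

Request:
apply_moves --targets '[[[0,0,0],[0,0,2],1],[[0,0,0],[0,0,3],1],[[0,0,0],[0,0,4],1],[[0,0,0],[0,0,4],1],[[0,0,0],[0,0,4],1],[[0,0,0],[0,0,4],1],[[0,0,0],[0,0,3.6],1],[[0,0,0],[0,0,0],1]]'

```text
t: 3.7
tool_pos: [0.4737, -0.3277, 0.3843]
orientation: [[-0.162, 0.987, 0.005], [0.987, 0.162, -0.004], [-0.004, 0.005, -1.0]]
wrist_force: [0.1, -0.3, -0.6]
width: 0.0232
gripper_force: 60.1
```

Request:
apply_moves --targets '[[[0,0,-1],[1.4,2,0],1],[[0,0,-1],[1.5,4,0],1],[[0,0,-1],[1.5,4,0],1],[[0,0,-1],[1.5,4,0],1],[[0,0,-0.3],[1.5,4,0],1],[[0,0,0],[1.4,4,0],1],[[0,0,0],[1.2,4,0],1],[[0,0,0],[1.2,3.3,0],1],[[0,0,0],[0,1,0],1],[[0,0,0],[0,0,0],1]]'

```text
t: 4.7
tool_pos: [0.5844, -0.0228, 0.379]
orientation: [[-0.091, 0.996, -0.001], [0.996, 0.091, 0.0], [0.001, -0.001, -1.0]]
wrist_force: [0.0, -0.8, -0.8]
width: 0.0231
gripper_force: 60.0
```

Run:
```python
from h import *
from station import imaging,readout
o=readout.get_obs();print(np.round(o["tool_pos"],4),np.round(o["wrist_force"],1),o["width"],np.round(o["orientation"],3).tolist())
for n in("scene","top"):
    f=imaging.grab_frame(n);pickle.dump(f,open(n+"1.pkl","wb"))
f=pickle.load(open("scene1.pkl","rb"));g=pickle.load(open("top1.pkl","rb"))
p=proj(f,np.array([.585,-.023,.3]));q=proj(g,np.array([.585,-.023,.3]));print(p,q)
x,y=map(int,p-50);u,v=map(int,q-50)
a=cv2.resize(f["pixels"][y:y+100,x:x+100],None,fx=4,fy=4);b=cv2.resize(g["pixels"][v:v+100,u:u+100],None,fx=4,fy=4)
print(x,y,u,v)
cv2.imwrite("pics/g2.png",np.hstack([a,b]))
```

```text
[ 0.5844 -0.0228  0.379 ] [ 0.  -0.8 -0.8] 0.02311336652372202 [[-0.091, 0.996, -0.001], [0.996, 0.091, 0.0], [0.001, -0.001, -1.0]]
[318.01575151 184.615631  ] [338.72948884 186.32496691]
268 134 288 136
```

View pics/g2.png

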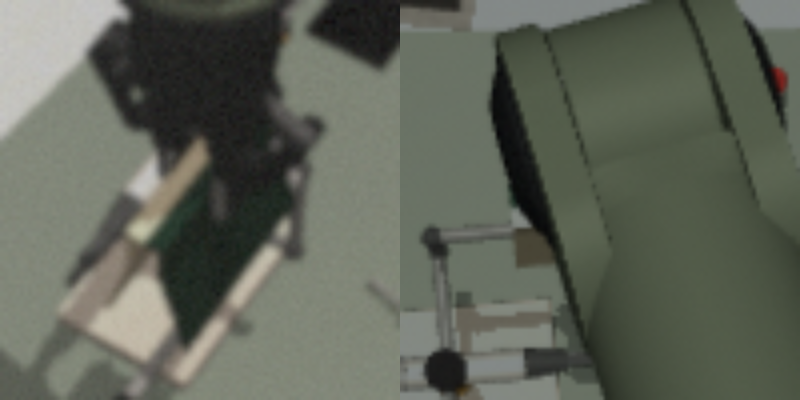

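The backdrop hangs straight in the grip above the bar. The -y end of its fold is at crop (150,242), and its dark foot corner is at (185,345).

Run:
```python
from h import *
f=pickle.load(open("scene1.pkl","rb"))
p=lambda x,y:((x+.5)/4-.5+268,(y+.5)/4-.5+134)
a=np.radians(5);R=np.array([[np.cos(a),-np.sin(a)],[np.sin(a),np.cos(a)]])
t=np.array([.5844,-.0228])
for q,z in((p(150,242),.335),(p(185,345),.245)):
    X=plane(f,q,z);print(X.round(4),"rel tcp in bar frame mm",(R.T@(X[:2]-t)*1000).round(1))
```

```text
[ 0.593  -0.0786  0.335 ] rel tcp in bar frame mm [  3.7 -56.3]
[ 0.6132 -0.0747  0.245 ] rel tcp in bar frame mm [ 24.2 -54.3]
```

Request:
apply_moves --targets '[[[0,0,-0.2],[0.1,-0.25,0],1],[[0,0,0],[0,0,-2],1],[[0,0,0],[0,0,-2],1],[[0,0,0],[0,0,-2],1],[[0,0,0],[0,0,-2],1],[[0,0,0],[0,0,-1.5],1],[[0,0,0],[0,0,-1],1],[[0,0,0],[0,0,-0.5],1],[[0,0,0],[0,0,0],1]]'

```text
t: 5.7
tool_pos: [0.5856, -0.0271, 0.2697]
orientation: [[-0.084, 0.996, -0.0], [0.996, 0.084, -0.0], [-0.0, -0.0, -1.0]]
wrist_force: [-0.1, 0.9, -1.5]
width: 0.0229
gripper_force: 60.0
```

Request:
apply_moves --targets '[[[0,0,0],[0,0.2,-0.4],1],[[0,0,0],[0,0,-0.4],1],[[0,0,0],[0,0,-0.4],1],[[0,0,0],[0,0,-0.3],1],[[0,0,0],[0,0,0],1],[[0,0,0],[0,0,0],1]]'

```text
t: 6.3
tool_pos: [0.5857, -0.0249, 0.2549]
orientation: [[-0.084, 0.996, -0.0], [0.996, 0.084, -0.0], [-0.0, -0.0, -1.0]]
wrist_force: [0.0, -0.6, -0.3]
width: 0.0231
gripper_force: 60.0
```

No contact yet, as expected about 1–2 mm above seating. I'll ease it down.

Request:
apply_moves --targets '[[[0,0,0],[0,0,-0.1],1],[[0,0,0],[0,0,-0.1],1],[[0,0,0],[0,0,0],1]]'

```text
t: 6.6
tool_pos: [0.5857, -0.0249, 0.2532]
orientation: [[-0.084, 0.996, 0.0], [0.996, 0.084, -0.0], [-0.0, 0.0, -1.0]]
wrist_force: [-1.0, -0.5, 2.4]
width: 0.0234
gripper_force: 60.5
```

Run:
```python
from h import *
from station import imaging,readout
o=readout.get_obs();print(np.round(o["tool_pos"],4),np.round(o["wrist_force"],1))
f=imaging.grab_frame("scene");g=imaging.grab_frame("top")
pickle.dump(f,open("scene2.pkl","wb"))
a=cv2.resize(f["pixels"][150:250,270:370],None,fx=4,fy=4);b=cv2.resize(g["pixels"][136:236,280:380],None,fx=4,fy=4)
cv2.imwrite("pics/g3.png",np.hstack([a,b]))
```

```text
[ 0.5857 -0.0249  0.2532] [-1.  -0.5  2.4]
```

View pics/g3.png

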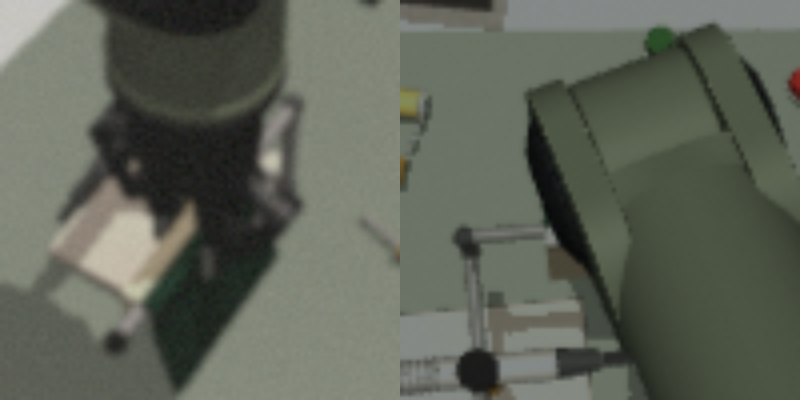

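Upward force appears at the predicted height (TCP 0.253) and the bar's end pokes out under the bridge at crop (130,320), so it is seated astride the bar. Releasing.

Request:
apply_moves --targets '[[[0,0,0],[0,0,0],0.3],[[0,0,0],[0,0,0],0.3],[[0,0,0],[0,0,0],0.3],[[0,0,0],[0,0,0],0],[[0,0,0],[0,0,0],0],[[0,0,0],[0,0,0],0],[[0,0,0],[0,0,0],0],[[0,0,0],[0,0,0],0]]'

```text
t: 7.5
tool_pos: [0.5857, -0.0249, 0.2529]
orientation: [[-0.084, 0.996, 0.0], [0.996, 0.084, -0.0], [-0.0, 0.0, -1.0]]
wrist_force: [-0.2, 0.6, -0.5]
width: 0.0855
gripper_force: 0.0
```

Request:
apply_moves --targets '[[[0,0,0],[0,0,1],0],[[0,0,0],[0,0,2],0],[[0,0,0],[0,0,3],0],[[0,0,0],[0,0,3],0],[[0,0,0],[-1.5,3,1],0],[[0,0,0],[-1.5,4,0],0],[[0,0,0],[-1.5,5,0],0],[[0,0,0],[-1.5,5,0],0],[[0,0,0],[-1.5,5,0],0],[[0,0,0],[-1.5,5,0],0]]'

```text
t: 8.5
tool_pos: [0.4973, 0.2384, 0.3539]
orientation: [[-0.084, 0.996, 0.001], [0.996, 0.084, 0.0], [0.0, 0.001, -1.0]]
wrist_force: [1.9, 0.0, 0.7]
width: 0.085
gripper_force: 0.0
```

Run:
```python
from h import *
from station import imaging,readout
o=readout.get_obs();print(np.round(o["tool_pos"],4),np.round(o["orientation"],3).tolist())
f=imaging.grab_frame("scene");g=imaging.grab_frame("top")
pickle.dump(f,open("scene3.pkl","wb"));pickle.dump(g,open("top3.pkl","wb"))
a=cv2.resize(f["pixels"][150:250,270:370],None,fx=4,fy=4,interpolation=2);b=cv2.resize(g["pixels"][156:236,285:385],None,fx=4,fy=4,interpolation=2)
b=np.vstack([b,np.zeros((80,400,3),np.uint8)])
cv2.imwrite("pics/g4.png",np.hstack([a,b]))
```

```text
[0.4973 0.2384 0.3539] [[-0.084, 0.996, 0.001], [0.996, 0.084, 0.0], [0.0, 0.001, -1.0]]
```

View pics/g4.png

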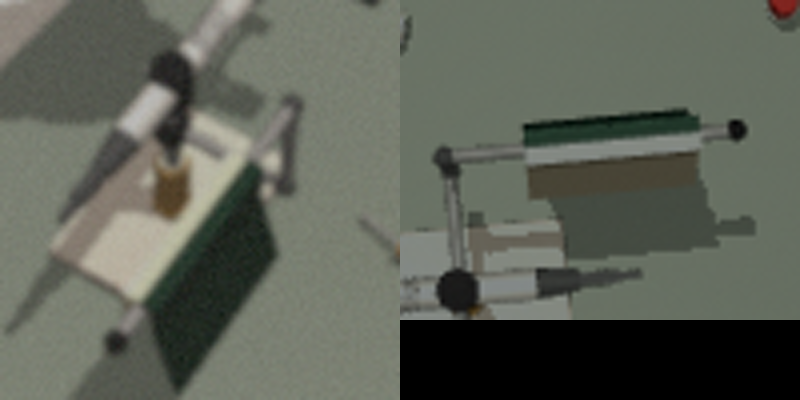

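The backdrop hangs astride the bar. In the top crop its middle (612,137) is 125 px from the ball at (737,130), out of 290 px for 200 mm. That is about 86 mm, so it is centred, with the pale side facing the robot. Next is the knob.

Request:
apply_moves --targets '[[[0,0,0],[-1.5,2.2,0],0],[[0,0,0],[-1.5,2.3,0],0],[[0,0,0],[0,0,-2],0],[[0,0,0],[0,0,-3],0],[[0,0,0],[0,0,-3],0],[[0,0,0],[0,0,-3],0],[[0,0,0],[0,0,-2],0],[[0,0,0],[0,0,-1],0],[[0,0,0],[0,0,0],0]]'

```text
t: 9.5
tool_pos: [0.468, 0.2816, 0.2126]
orientation: [[-0.084, 0.996, -0.001], [0.996, 0.084, -0.001], [-0.0, -0.001, -1.0]]
wrist_force: [-0.8, -0.4, 0.3]
width: 0.0856
gripper_force: 0.0
```

Request:
apply_moves --targets '[[[0,0,0],[0,0.2,0.1],0],[[0,0,0],[0,0,0],1],[[0,0,0],[0,0,0],1],[[0,0,0],[0,0,0],1],[[0,0,0],[0,0,0],1],[[0,0,0],[0,0,0],1],[[0,0,0],[0,0,0],1],[[0,0,0],[0,0,0],1],[[0,0,0],[0,0,0],1]]'

```text
t: 10.4
tool_pos: [0.4685, 0.2838, 0.2143]
orientation: [[-0.084, 0.996, 0.001], [0.996, 0.084, 0.0], [0.0, 0.001, -1.0]]
wrist_force: [0.0, -1.0, 5.4]
width: 0.0249
gripper_force: 59.6
```

Request:
apply_moves --targets '[[[0,0,0],[0.01,-0.1,1.33],1],[[0,0,0],[0.03,-0.31,1.3],1],[[0,0,0],[0.04,-0.51,1.23],1],[[0,0,0],[0.06,-0.69,1.14],1],[[0,0,0],[0.08,-0.86,1.01],1],[[0,0,0],[0,0,0],1]]'

```text
t: 11.0
tool_pos: [0.4707, 0.258, 0.2753]
orientation: [[-0.083, 0.997, 0.001], [0.997, 0.083, 0.0], [0.0, 0.001, -1.0]]
wrist_force: [1.6, 2.6, -1.3]
width: 0.0251
gripper_force: 59.9
```

Request:
apply_moves --targets '[[[0,0,0],[0.09,-1.0,0.87],1],[[0,0,0],[0.1,-1.13,0.7],1],[[0,0,0],[0.11,-1.22,0.5],1],[[0,0,0],[0.11,-1.29,0.3],1],[[0,0,0],[0.11,-1.32,0.1],1],[[0,0,0],[0,0,0],1],[[0,0,0],[0,0,0],1]]'

```text
t: 11.7
tool_pos: [0.4757, 0.1993, 0.2992]
orientation: [[-0.084, 0.996, 0.001], [0.996, 0.084, 0.001], [0.001, 0.001, -1.0]]
wrist_force: [0.8, 4.8, 9.9]
width: 0.0245
gripper_force: 61.3
```

Run:
```python
from h import *
from station import imaging,readout
o=readout.get_obs();print(np.round(o["tool_pos"],4),np.round(o["wrist_force"],1),o["width"],o["gripper_force"])
f=imaging.grab_frame("scene");g=imaging.grab_frame("top")
pickle.dump(f,open("scene4.pkl","wb"));print(proj(f,np.array([.4749,.1988,.245])),proj(f,np.array([.4749,.1988,.16])))
a=cv2.resize(f["pixels"][90:240,250:400],None,fx=4,fy=4,interpolation=2)
cv2.imwrite("pics/g5.png",a)
```

```text
[0.4757 0.1993 0.2992] [0.8 4.8 9.9] 0.024540743642983563 61.28698110580444
[335.89865536 120.2094182 ] [334.7035795  141.49368741]
```

View pics/g5.png

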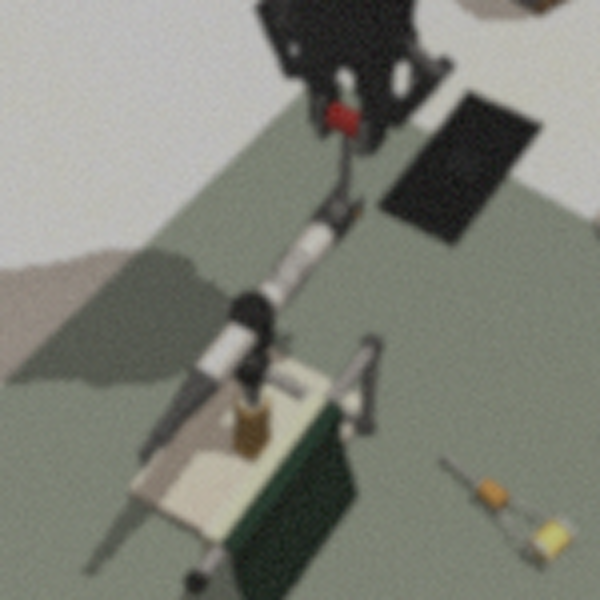

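The lever is upright: the knob is at crop (343,119), i.e. pixel (335.6,119.6), against a predicted (335.9,120.2) for straight up. The measured travel of 84.8 mm back and 84.9 mm up matches the 85 mm arc. I'll ease the slight downward push, then hand in.

Request:
apply_moves --targets '[[[0,0,0],[0,0,0.07],1],[[0,0,0],[0,0,0],1],[[0,0,0],[0,0,0],1],[[0,0,0],[0,0,0],1],[[0,0,0],[0,0,0],1]]'

```text
t: 12.3
tool_pos: [0.4756, 0.1995, 0.2994]
orientation: [[-0.084, 0.996, 0.0], [0.996, 0.084, 0.0], [0.0, 0.0, -1.0]]
wrist_force: [3.4, 2.6, 1.4]
width: 0.0251
gripper_force: 60.1
```

```bash
python3 -c "
from station import order
print(order.close_job())"
```

```text
the job is handed in; nothing more can be done
None
```

The backdrop hangs centred astride the bar, pale side towards the robot, and the gripper is holding the cam lever straight up; I handed the job in at about 12.3 s of robot time, with no verdict reported back.

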